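# Line up the coffee canisters by height on the shop display

### The arm

A 7-joint arm with a two-finger parallel gripper is mounted at the origin on the work surface. World frame = base frame: x ahead of the robot, y to its left, z up, the work surface at z = 0. Lengths are in m, angles in rad, forces in N, time in s.
With the tool pointing down it reaches from about 0.35 to 0.9 m from the base axis. Payload 8.1 kg.
Tool frame: the origin (TCP) lies midway between the tips of the shut fingers; the grasp point (between the pads) lies arm.tcp_to_grasp behind it (arm.tcp_to_grasp is the distance from the TCP to the grasp point, in m); z points along the fingers, y is the line along which they close (so a half turn about z gives the same grasp; the last joint's range is limited). The gripper opens to 92 mm and grips with 3 to 60 N. Pads are 19 mm wide; open, the fingers measure 130 mm over their backs; the gripper's body (75 mm by 190 mm) begins 47 mm behind the grasp point.
Start: joints at [-1.443, 0.434, 0.025, 1.573, -0.012, 1.134, -0.075], TCP at [0.143, 0.608, 0.227] pointing down, gripper open.
Joint ranges: [-2.62, 2.62], [-0.44, 2.09], [-1.27, 1.32], [0.08, 2.57], [-1.32, 4.46], [0.12, 2], [-2.74, 2.74]. Speed limits (rad/s): [2.22, 2.22, 3.01, 3.01, 3.14, 3.14, 3.14].

### API

Orientations are given as a rotation vector (axis times angle).
In Python, from cell import observe, get_image, arm gives the robot as it stands. The module is installed in compiled form; this text tells all that it offers.
- The arm moves only by the tool drive_tool, never from a script. Its argument "steps" is a list of rows, each a list of 5 numbers: the closure, from 0 (fully open) to 1 (shut), then the shift along the world's x, y, z in mm, then the turn about the world's z in rad. In form: [[hand, x, y, z, roll], ...]. A call has 1 to 20 rows; each row shifts and turns the commanded pose from where the row before left it; what a row does not reach is not made up. A row lasts 1/12 s, in which the tool goes at most 41.7 mm and 7.16 degrees, less where a joint would pass 70% of its speed; a pose out of reach is approached as far as the arm can. A call with a gripper value outside its range is refused whole. The fingers move at their own pace and stop on an object; "grip_force" is the grip in N (left out, the last holds). Time passes only in rows, so rows that do not move let the fingers close. It gives the time, the measured TCP pose, the force, the opening and the grip force at its end, in the units of the state.
- observe(): the state, without advancing time (a new reading comes with each control period).
- get_image(name): name is "scene" or "top"; returns a dict with "image" (420x560x3 uint8, red, green, blue), "vfov" (degrees; the focal length in pixels is half the picture's height over the tangent of half this angle, whatever the lens; pixels are square), "cx", "cy" (the principal point, pixels), "k1" (the pictures are not rectified: a ray, as slopes to the right and down, at radius r is drawn at 1 + k1 r^2 times it, then the intrinsics apply), "xyz" and "attitude" of the camera in the world. Camera axes: x right, y down, z forward; pixel columns grow to the right and rows downward; lengths in m; the calibration is good to about 2 mm. A picture is of the moment at which its call begins. There is no depth.
- arm.sign_off(): hands the job in; it is judged then, once.
The state is a dict: "clock": time; "joints": joint angles; "dq": joint speeds; "joint_efforts": joint torques, N m; "position": TCP position; "ee_rot": TCP orientation; "force": force on the tool from outside, world axes, zero at the start; "ft_torque": the same for the moment, N m; "width": opening from 0.0 (shut) to 1.0 (fully open); "gripper_force": force on a finger pad.
Only numpy, scipy, OpenCV 4.12 (cv2) and the standard library are available. Lean on these libraries where they do the work, as an engineer would, in place of code of your own. Each camera call takes 0.05 s, during which the arm holds its last target. There are 200 camera calls.

### The job

Dress the display plank: stand the four coffee canisters on the four cork coasters in order of height, the tallest next to the brass bell and the shortest next to the little plant. Each canister stands upright in the middle of its own coaster; do not tip any of them over on the way.

Things in the scene. Friction and masses are not known exactly. Their poses are not given: they have to be found in the camera images.
- brown_mid (a point): dark coffee-brown round metal coffee canister with straight sides and a flat lid of the same colour with a thin steel ring, diameter 50 mm, height 60 mm, loose, standing upright on the table at the start; the point is on its axis, half-way up (30 mm above its base); z is its axis. Any yaw.
- cream_mid (a point): pale cream (with a kraft-brown label) round metal coffee canister with straight sides and a flat lid of the same colour with a thin steel ring, diameter 53 mm, height 80 mm, loose, standing upright on the table at the start; the point is on its axis, half-way up (40 mm above its base); z is its axis. Any yaw.
- red_mid (a point): brick-red round metal coffee canister with straight sides and a flat lid of the same colour with a thin steel ring, diameter 56 mm, height 100 mm, loose, standing upright on the table at the start; the point is on its axis, half-way up (50 mm above its base); z is its axis. Any yaw.
- green_mid (a point): dark green round metal coffee canister with straight sides and a flat lid of the same colour with a thin steel ring, diameter 59 mm, height 120 mm, loose, standing upright on the table at the start; the point is on its axis, half-way up (60 mm above its base); z is its axis. Any yaw.
- spot1 (a point): the first (farthest to the robot's left, +y) of four like round cork coasters, 80 mm across and 4 mm thick, fixed in a straight row, 90 mm apart centre to centre, on a dark wooden plank (110 x 520 x 12 mm, fixed flat on the table); the point is the centre of its upper face, 16 mm above the table; z up, y along the row to the robot's left, x across it
- spot2 (a point): the second from the robot's left of four like round cork coasters, 80 mm across and 4 mm thick, fixed in a straight row, 90 mm apart centre to centre, on a dark wooden plank (110 x 520 x 12 mm, fixed flat on the table); the point is the centre of its upper face, 16 mm above the table; z up, y along the row to the robot's left, x across it
- spot3 (a point): the third from the robot's left of four like round cork coasters, 80 mm across and 4 mm thick, fixed in a straight row, 90 mm apart centre to centre, on a dark wooden plank (110 x 520 x 12 mm, fixed flat on the table); the point is the centre of its upper face, 16 mm above the table; z up, y along the row to the robot's left, x across it
- spot4 (a point): the fourth (farthest to the robot's right, -y) of four like round cork coasters, 80 mm across and 4 mm thick, fixed in a straight row, 90 mm apart centre to centre, on a dark wooden plank (110 x 520 x 12 mm, fixed flat on the table); the point is the centre of its upper face, 16 mm above the table; z up, y along the row to the robot's left, x across it
- bell_mid (a point): brass counter bell, 54 mm across, 49 mm tall, fixed on the plank at one end of the row, 87 mm beyond the centre of the end coaster; it is at either end, changing from start to start; the point is on its axis, 25 mm above its base
- plant_mid (a point): small green plant in a terracotta pot, about 50 mm across and 60 mm tall, fixed on the plank at the end of the row where the bell is not, 87 mm beyond the centre of the end coaster; the point is on its axis, 25 mm above its base
Mind the look-alikes: they are no part of the job. What is shaped like the part that bears red_mid but blue or purple is not meant.

How it is judged:
At the end, for the whole second after the job is handed in: All four canisters stand on the coasters in order of height, tallest at the bell end and shortest at the plant end, each with its axis within 15 mm of its coaster's centre, resting on the coaster (height within 5 mm), upright within 0.1 rad, released and at rest (((horizontal distance between bell_mid and spot1 below 0.2 m and horizontal distance between green_mid and spot1 below 0.015 m and z of green_mid in the frame of spot1 between 0.055 and 0.065 m and horizontal distance between red_mid and spot2 below 0.015 m and z of red_mid in the frame of spot2 between 0.045 and 0.055 m and horizontal distance between cream_mid and spot3 below 0.015 m and z of cream_mid in the frame of spot3 between 0.035 and 0.045 m and horizontal distance between brown_mid and spot4 below 0.015 m and z of brown_mid in the frame of spot4 between 0.025 and 0.035 m) or (horizontal distance between bell_mid and spot1 above 0.2 m and horizontal distance between brown_mid and spot1 below 0.015 m and z of brown_mid in the frame of spot1 between 0.025 and 0.035 m and horizontal distance between cream_mid and spot2 below 0.015 m and z of cream_mid in the frame of spot2 between 0.035 and 0.045 m and horizontal distance between red_mid and spot3 below 0.015 m and z of red_mid in the frame of spot3 between 0.045 and 0.055 m and horizontal distance between green_mid and spot4 below 0.015 m and z of green_mid in the frame of spot4 between 0.055 and 0.065 m)) and angle between each of brown_mid, cream_mid, red_mid, green_mid's own z axis and vertical below 0.1 rad and linear speed of each of can_brown, can_cream, can_red, can_green below 0.02 m/s and angular speed of each of can_brown, can_cream, can_red, can_green below 0.2 rad/s); the robot touches nothing.
It fails at once if the brown canister is tipped over (angle between brown_mid's own z axis and vertical above 0.6 rad).
It fails at once if the cream canister is tipped over (angle between cream_mid's own z axis and vertical above 0.6 rad).
It fails at once if the red canister is tipped over (angle between red_mid's own z axis and vertical above 0.6 rad).
It fails at once if the green canister is tipped over (angle between green_mid's own z axis and vertical above 0.6 rad).
It also fails if it takes over 102 s, if anything falls off the work surface, if the arm or the gripper's body presses on something with over 40 N, if the wrist force passes 120 N, or if a joint passes its speed limit or range.

## Working session

There is one attempt and no reset: what is moved stays moved. The work goes in short steps, Python scripts to look and compute and a tool call to move; the robot and the scene stay as the last step left them, time stands still between calls to the robot, and variables do not carry over. Pictures are saved under pics/ and viewed, at most 14 in all, crops included, and the job is handed in when it is done.

Besides the shell and the picture viewer there is one more tool, called after "Request:" as a command line: name --pt "numbers of a row" for each row, then --argument value for the rest. drive_tool: Moves the arm, as the interface text tells. Its arguments: {"type":"object","properties":{"steps":{"type":"array"},"grip_force":{"type":"number"}},"required":["steps"]}

```bash
mkdir -p pics; cat > h.py <<'E'
import numpy as np, cv2
from cell import observe,get_image,arm
from scipy.spatial.transform import Rotation as R
def cam(d):
    h,w=d["image"].shape[:2]; f=h/2/np.tan(np.radians(d["vfov"])/2)
    a=np.array(d["attitude"],float)
    M=a if a.shape==(3,3) else R.from_rotvec(a).as_matrix() if a.size==3 else None
    return f,M,np.array(d["xyz"])
def pix2z(d,u,v,z):
    f,M,c=cam(d); x=np.array([(u-d["cx"])/f,(v-d["cy"])/f]); y=x.copy()
    for _ in range(30): y=x/(1+d["k1"]*(y@y))
    r=M@np.array([y[0],y[1],1]); return c+r*(z-c[2])/r[2]
def proj(d,P):
    f,M,c=cam(d); q=M.T@(np.array(P)-c); s=q[:2]/q[2]; s=s*(1+d["k1"]*(s@s)); return s*f+[d["cx"],d["cy"]]
def save(d,n): cv2.imwrite("pics/"+n,d["image"][:,:,::-1])
E
python3 - <<'E'
from h import *
for n in("top","scene"):
    d=get_image(n); save(d,n+"0.png"); print({k:v for k,v in d.items() if k!="image"})
print(observe(), arm.tcp_to_grasp)
E
```

```text
{'vfov': 53.46133737856933, 'cx': 281.9771552302518, 'cy': 208.59224378327184, 'k1': -0.04484361980491036, 'xyz': array([0.43308542, 0.01286678, 0.96865122]), 'attitude': array([-2.22437037,  2.17543415, -0.05531011])}
{'vfov': 42.096216585111726, 'cx': 287.4820135976111, 'cy': 201.702506856006, 'k1': -0.14372996210015943, 'xyz': array([1.22106771, 0.18344384, 0.75836128]), 'attitude': array([-1.53655296, -1.94276748,  0.87231375])}
{'clock': 0.1, 'joints': array([-1.44259598,  0.43515496,  0.02494952,  1.57398938, -0.01160425,
        1.13399252, -0.07510014]), 'dq': array([ 1.21028989e-03, -5.33728003e-05,  8.26901077e-04, -2.38105679e-03,
       -3.42306632e-04,  7.60975139e-04,  1.88625602e-03]), 'joint_efforts': array([ 2.87206873e-03, -6.69126606e+01,  9.87861492e-01, -3.15149939e+01,
       -6.06105058e-02,  3.72710859e-02,  4.34631113e-05]), 'position': array([0.14290595, 0.60798136, 0.22602861]), 'ee_rot': array([-3.61807617e-01, -3.12064027e+00,  2.19677067e-03]), 'force': array([-0.48195461,  0.19981349,  0.63699124]), 'ft_torque': array([-0.00307997, -0.03090558,  0.039601  ]), 'gripper_force': 0.0, 'width': 1.0001822600876036} 0.0188
```

View pics/top0.png

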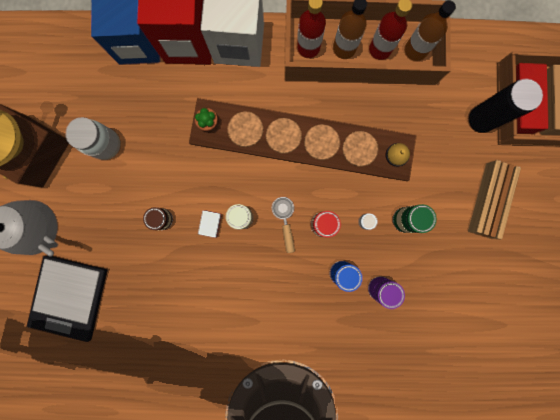

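View pics/scene0.png

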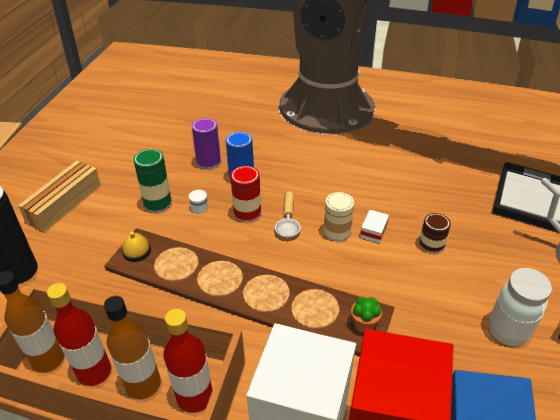

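Top view: the plant (205,118) is at the +y end and the bell (399,154) at the −y end. So the order is brown→spot1, cream→spot2, red→spot3, green→spot4. There are three red_mid candidates: red (327,224), blue (347,277) and purple (390,293). Only the one at (327,224) is brick-red; the other two are the named look-alikes. I'll measure and confirm this in one crop.

```bash
python3 - <<'E'
from h import *
d=get_image("top"); s=get_image("scene"); im=d["image"]; S=8
x0,y0,x1,y1=130,100,450,310
g=cv2.resize(im[y0:y1,x0:x1,::-1],None,fx=2.5,fy=2.5,interpolation=cv2.INTER_CUBIC)
G={'brown':(155,218,.06,.025),'cream':(238,217,.08,.0265),'red':(327,224,.1,.028),'green':(422,219,.12,.0295),
 's1':(245,129,.016,.04),'s2':(283,135,.016,.04),'s3':(322,141,.016,.04),'s4':(360,148,.016,.04)}
f,M,c=cam(d)
for k,(u,v,z,r) in G.items():
    # maximise mean colour gradient across projected circle
    L=cv2.GaussianBlur(im.astype(np.float32),(0,0),0.8)
    p0=pix2z(d,u,v,z); best=(-1,)
    th=np.linspace(0,2*np.pi,60,endpoint=False)
    for dx in np.arange(-.012,.0121,.001):
        for dy in np.arange(-.012,.0121,.001):
            q=p0+[dx,dy,0]; smp=[]
            for rr in(r-.003,r+.003):
                P=np.array([proj(d,q+[rr*np.cos(t),rr*np.sin(t),0]) for t in th],np.float32)
                smp.append(cv2.remap(L,P[:,:1].copy(),P[:,1:].copy(),1)[:,0])
            sc=np.median(np.linalg.norm(smp[0]-smp[1],axis=1))
            if sc>best[0]: best=(sc,q)
    q=best[1]; print(k,best[0].round(1),q.round(4),'scene px',proj(s,q).round(0))
    P=np.array([(proj(d,q+[r*np.cos(t),r*np.sin(t),0])-[x0,y0]+.5)*2.5 for t in th])
    cv2.polylines(g,[P.round().astype(int)],True,(255,255,0),1)
cv2.imwrite("pics/crop1.png",g)
E
```

```text
brown 56.0 [0.4463 0.2806 0.06  ] scene px [433. 221.]
cream 146.1 [0.4562 0.104  0.08  ] scene px [340. 202.]
red 75.3 [ 0.4442 -0.0848  0.1   ] scene px [244. 176.]
green 77.6 [ 0.4584 -0.2654  0.12  ] scene px [153. 159.]
s1 99.6 [0.6604 0.1    0.016 ] scene px [315. 309.]
s2 101.5 [0.6473 0.0109 0.016 ] scene px [266. 293.]
s3 101.2 [ 0.6344 -0.0785  0.016 ] scene px [219. 278.]
s4 101.2 [ 0.6203 -0.1677  0.016 ] scene px [176. 264.]
```

View pics/crop1.png

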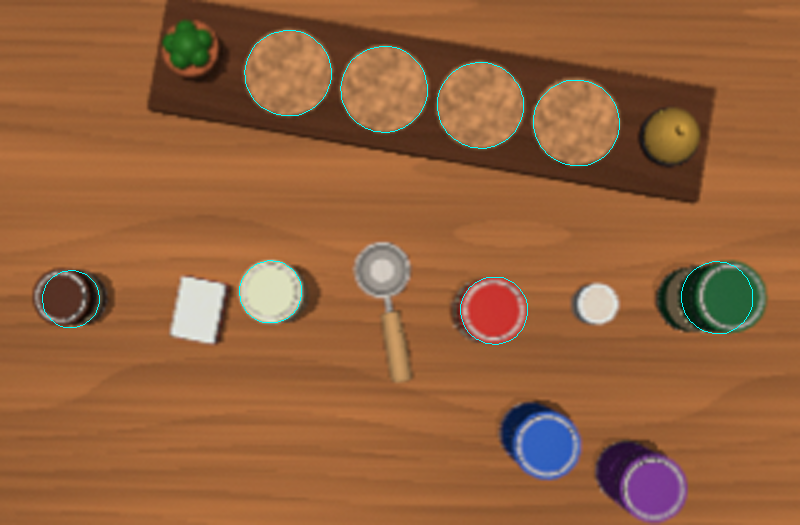

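The crop confirms that brick-red (327,224) is the canister meant, with the blue and purple look-alikes below it. Brown and green fits are off by a few px: the true lid centres are (155.1,218.3) and (421.5,218). That puts brown at about (0.446, 0.287) and green at about (0.458, −0.273). I'll start moving, with the fingers closing across the row (yaw −0.15).

Request:
drive_tool --pt "0 10 -20 5 -0.07" --pt "0 10 -20 5 -0.075" --pt "0 10 -20 5 -0.075" --pt "0 10 -20 0 -0.075" --pt "0 10 -20 0 -0.075" --pt "0 10 -20 0 -0.075" --pt "0 10 -20 0 -0.075" --pt "0 10 -20 0 -0.075" --pt "0 10 -20 0 -0.075" --pt "0 10 -20 0 -0.075" --pt "0 20 -12 0 -0.075" --pt "0 20 -12 0 -0.075" --pt "0 20 -12 0 -0.075" --pt "0 20 -12 0 -0.075" --pt "0 20 -12 0 -0.075" --pt "0 20 -12 0 -0.075" --pt "0 20 -12 0 -0.075" --pt "0 20 -12 0 -0.075" --pt "0 20 -12 0 -0.075" --pt "0 20 -12 0 -0.075"

```text
clock: 1.87
position: [0.4438, 0.2877, 0.2417]
ee_rot: [-2.39, -2.038, 0.0]
force: [0.4, 0.5, 0.3]
width: 0.998
gripper_force: 0.0
```

```bash
cat > st.py <<'E'
from h import *
o=observe(); y=R.from_rotvec(o["ee_rot"]).as_matrix()[:,1]
print(o["clock"],(o["position"]*1000).round(1),'yaw',np.arctan2(y[1],y[0]).round(3),'w',o["width"],o["gripper_force"],o["force"].round(1))
E
python3 - <<'E'
import st
from h import *
d=get_image("top")
for n,u,v,z in(("brown",155.1,218.3,.06),("green",421.5,217.9,.12)): print(n,pix2z(d,u,v,z).round(4))
save(d,"t2.png")
E
```

```text
1.8667 [443.8 287.7 241.7] yaw -0.159 w 0.9983273782703266 0.0 [0.4 0.5 0.3]
brown [0.4477 0.2863 0.06  ]
green [ 0.4597 -0.2764  0.12  ]
```

Request:
drive_tool --grip_force 20 --pt "0 3 -1 -25 0.008" --pt "0 0 0 -25 0" --pt "0 0 0 -25 0" --pt "0 0 0 -25 0" --pt "0 0 0 -25 0" --pt "0 0 0 -25 0" --pt "0 0 0 -25 0" --pt "0 0 0 -20 0" --pt "0 0 0 -15 0" --pt "0 0 0 -10 0" --pt "0 0 0 -5 0" --pt "0 0 0 0 0" --pt "1 0 0 0 0" --pt "1 0 0 0 0" --pt "1 0 0 0 0" --pt "1 0 0 0 0" --pt "1 0 0 0 0" --pt "1 0 0 0 0"

```text
clock: 3.42
position: [0.4461, 0.2876, 0.0171]
ee_rot: [-2.379, -2.052, -0.001]
force: [0.6, -0.7, 0.3]
width: 0.622
gripper_force: 0.0
```

```bash
python3 -c "
import st
from h import *
save(get_image('scene'),'s3.png')"
```

```text
3.4167 [446.1 287.6  17.1] yaw -0.147 w 0.6217876822612018 0.0 [ 0.6 -0.7  0.3]
```

View pics/s3.png

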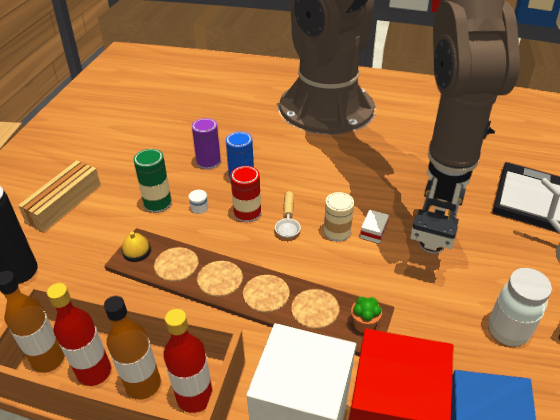

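The gripper straddles brown at (436,230) and is still closing. I'll finish the grip and lift.

Request:
drive_tool --pt "1 0 0 0 0" --pt "1 0 0 0 0" --pt "1 0 0 0 0" --pt "1 0 0 0 0" --pt "1 0 0 8 0" --pt "1 0 0 17 0" --pt "1 0 0 20 0" --pt "1 0 0 20 0" --pt "1 0 0 20 0" --pt "1 0 0 17 0" --pt "1 0 0 8 0"

```text
clock: 4.38
position: [0.4467, 0.2877, 0.129]
ee_rot: [2.379, 2.052, 0.004]
force: [0.5, 0.4, -2.4]
width: 0.54
gripper_force: 20.0
```

```bash
python3 st.py
```

```text
4.3833 [446.7 287.7 129. ] yaw -0.147 w 0.5404861475700526 19.999824464321136 [ 0.5  0.4 -2.4]
```

Request:
drive_tool --pt "1 5 -10 0 0" --pt "1 10 -18 0 0" --pt "1 15 -20 0 0" --pt "1 18 -20 0 0" --pt "1 20 -20 0 0" --pt "1 20 -20 0 0" --pt "1 22 -20 0 0" --pt "1 22 -18 0 0" --pt "1 22 -15 0 0" --pt "1 20 -10 0 0" --pt "1 18 -8 0 0" --pt "1 12 -5 0 0" --pt "1 7 -2 0 0" --pt "1 3 -1 0 0" --pt "1 0 0 0 0" --pt "1 0 0 0 0"

```text
clock: 5.72
position: [0.6591, 0.1008, 0.1261]
ee_rot: [-2.377, -2.052, 0.002]
force: [-0.8, -0.3, -1.7]
width: 0.538
gripper_force: 20.0
```

```bash
python3 -c "
import st
from h import *
save(get_image('scene'),'s4.png')"
```

```text
5.7167 [659.1 100.8 126.1] yaw -0.147 w 0.5384767425374748 19.999921023845673 [-0.8 -0.3 -1.7]
```

View pics/s4.png

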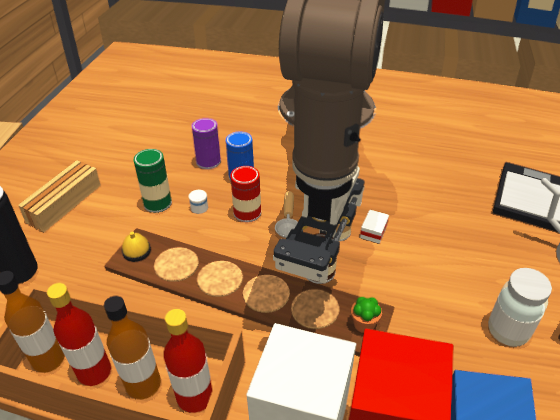

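Brown hangs above spot1 at (315,309), clear of the plant. I'll lower it and release.

Request:
drive_tool --pt "1 1 0 -10 0" --pt "1 0 0 -18 0" --pt "1 0 0 -20 0" --pt "1 0 0 -18 0" --pt "1 0 0 -12 0" --pt "1 0 0 -7 0" --pt "1 0 0 -4 0" --pt "1 0 0 -3 0" --pt "1 0 0 0 0" --pt "1 0 0 0 0"

```text
clock: 6.6
position: [0.6615, 0.1004, 0.0354]
ee_rot: [2.378, 2.052, 0.001]
force: [-0.2, 0.7, -0.4]
width: 0.541
gripper_force: 20.0
```

Request:
drive_tool --pt "1 0 0 -1 0" --pt "1 0 0 0 0" --pt "0 0 0 0 0" --pt "0 0 0 0 0" --pt "0 0 0 0 0" --pt "0 0 0 0 0" --pt "0 0 0 0 0" --pt "0 0 0 0 0" --pt "0 0 0 0 0" --pt "0 0 0 10 0" --pt "0 0 0 20 0" --pt "0 0 0 25 0" --pt "0 0 0 25 0" --pt "0 0 0 25 0" --pt "0 0 0 25 0" --pt "0 -15 0 20 0" --pt "0 -25 0 0 0" --pt "0 -25 0 0 0" --pt "0 -25 1 0 0" --pt "0 -25 1 0 0"

```text
clock: 8.27
position: [0.5449, 0.1022, 0.1846]
ee_rot: [2.379, 2.052, 0.001]
force: [0.8, 0.2, 0.2]
width: 1.0
gripper_force: 0.0
```

Request:
drive_tool --pt "0 -25 1 0 0" --pt "0 -25 1 0 0" --pt "0 -20 0 0 0" --pt "0 -12 0 0 0" --pt "0 -8 0 0 0" --pt "0 0 0 0 0"

```text
clock: 8.77
position: [0.4548, 0.1045, 0.1843]
ee_rot: [-2.378, -2.052, -0.001]
force: [-0.1, 0.1, 0.2]
width: 1.0
gripper_force: 0.0
```

```bash
python3 -c "
import st
from h import *
save(get_image('scene'),'s5.png')"
```

```text
8.7667 [454.8 104.5 184.3] yaw -0.147 w 1.0001192608879141 0.0 [-0.1  0.1  0.2]
```

View pics/s5.png

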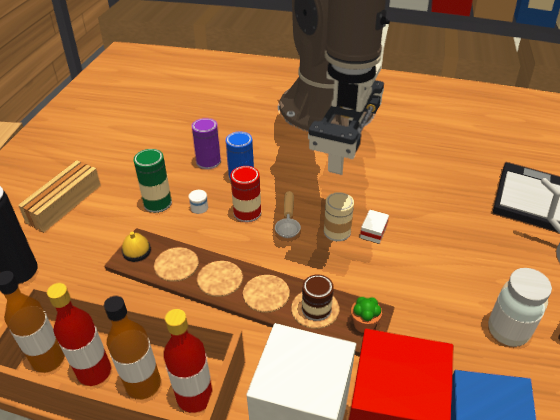

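Brown stands in the middle of spot1 (lid at 317,284). The open gripper hangs above cream (340,210). Next I'll lower and grip it.

Request:
drive_tool --pt "0 1 -1 -20 0" --pt "0 0 0 -25 0" --pt "0 0 0 -25 0" --pt "0 0 0 -25 0" --pt "0 0 0 -25 0" --pt "0 0 0 -18 0" --pt "0 0 0 -10 0" --pt "0 0 0 -5 0" --pt "0 0 0 0 0" --pt "1 0 0 0 0" --pt "1 0 0 0 0" --pt "1 0 0 0 0" --pt "1 0 0 0 0" --pt "1 0 0 0 0" --pt "1 0 0 0 0" --pt "1 0 0 0 0" --pt "1 0 0 0 0" --pt "1 0 0 0 0" --pt "1 0 0 0 0" --pt "1 0 0 0 0"

```text
clock: 10.48
position: [0.4568, 0.1036, 0.031]
ee_rot: [-2.378, -2.052, -0.0]
force: [-2.3, 0.4, 6.2]
width: 0.574
gripper_force: 20.0
```

Request:
drive_tool --pt "1 0 0 8 0" --pt "1 0 0 17 0" --pt "1 0 0 20 0" --pt "1 0 0 20 0" --pt "1 0 0 20 0" --pt "1 0 0 17 0" --pt "1 0 0 8 0" --pt "1 0 0 0 0"

```text
clock: 11.15
position: [0.458, 0.1038, 0.1424]
ee_rot: [2.378, 2.052, 0.005]
force: [0.0, -0.6, -2.8]
width: 0.578
gripper_force: 20.0
```

Request:
drive_tool --pt "1 5 -5 0 0" --pt "1 10 -9 0 0" --pt "1 16 -10 0 0" --pt "1 20 -12 0 0" --pt "1 22 -12 0 0" --pt "1 22 -12 0 0" --pt "1 22 -10 0 0" --pt "1 20 -8 0 0" --pt "1 18 -6 0 0" --pt "1 15 -5 0 0" --pt "1 10 -3 0 0" --pt "1 6 -1 0 0" --pt "1 3 0 0 0" --pt "1 0 0 0 0" --pt "1 0 0 0 0"

```text
clock: 12.4
position: [0.6453, 0.0106, 0.14]
ee_rot: [-2.378, -2.052, 0.002]
force: [-0.6, -0.5, -2.0]
width: 0.574
gripper_force: 20.0
```

Request:
drive_tool --pt "1 1 0 -10 0" --pt "1 0 0 -18 0" --pt "1 0 0 -20 0" --pt "1 0 0 -18 0" --pt "1 0 0 -12 0" --pt "1 0 0 -7 0" --pt "1 0 0 -4 0" --pt "1 0 0 -3 0" --pt "1 0 0 0 0" --pt "1 0 0 0 0"

```text
clock: 13.23
position: [0.6475, 0.0104, 0.0494]
ee_rot: [2.378, 2.052, 0.001]
force: [-0.1, -0.1, -1.2]
width: 0.573
gripper_force: 20.0
```

Request:
drive_tool --pt "1 0 0 -1.5 0" --pt "1 0 0 0 0" --pt "0 0 0 0 0" --pt "0 0 0 0 0" --pt "0 0 0 0 0" --pt "0 0 0 0 0" --pt "0 0 0 0 0" --pt "0 0 0 0 0" --pt "0 0 0 0 0" --pt "0 0 0 10 0" --pt "0 0 0 20 0" --pt "0 0 0 25 0" --pt "0 0 0 25 0" --pt "0 0 0 25 0" --pt "0 0 0 25 0" --pt "0 -15 -5 20 0" --pt "0 -25 -10 0 0" --pt "0 -25 -15 0 0" --pt "0 -25 -15 0 0" --pt "0 -25 -15 0 0"

```text
clock: 14.9
position: [0.5308, -0.0501, 0.198]
ee_rot: [2.378, 2.052, 0.001]
force: [0.1, 0.2, 1.6]
width: 1.003
gripper_force: 0.0
```

Request:
drive_tool --pt "0 -25 -15 0 0" --pt "0 -25 -10 0 0" --pt "0 -20 -6 0 0" --pt "0 -12 -3 0 0" --pt "0 -6 -1 0 0" --pt "0 0 0 0 0"

```text
clock: 15.4
position: [0.4436, -0.0845, 0.1978]
ee_rot: [2.379, 2.052, 0.002]
force: [-0.1, 0.4, -0.5]
width: 0.999
gripper_force: 0.0
```

```bash
python3 -c "
import st
from h import *
save(get_image('scene'),'s6.png')"
```

```text
15.4 [443.6 -84.5 197.8] yaw -0.147 w 0.9991486861974068 0.0 [-0.1  0.4 -0.5]
```

View pics/s6.png

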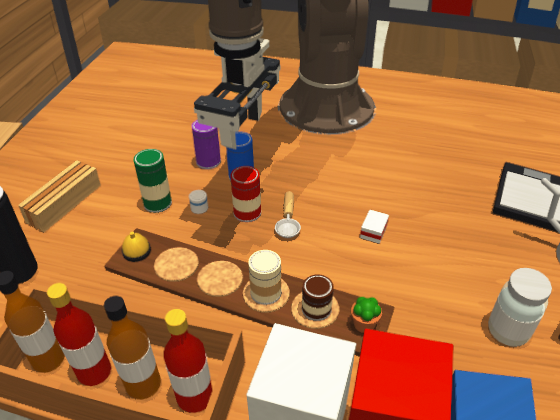

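Cream stands on spot2 (lid at 265,258). The gripper is above red (245,180), but its body end comes near the blue look-alike (239,145). I'll turn it −0.25 rad for clearance, grip high, and turn back after the lift.

Request:
drive_tool --pt "0 0 0 -5 -0.1" --pt "0 0 0 -10 -0.1" --pt "0 0 0 -15 -0.05" --pt "0 0 0 -20 0" --pt "0 0 0 -25 0" --pt "0 0 0 -25 0" --pt "0 0 0 -20 0" --pt "0 0 0 -13 0" --pt "0 0 0 -7 0" --pt "0 0 0 -3 0" --pt "0 0 0 0 0" --pt "1 0 0 0 0" --pt "1 0 0 0 0" --pt "1 0 0 0 0" --pt "1 0 0 0 0" --pt "1 0 0 0 0" --pt "1 0 0 0 0" --pt "1 0 0 0 0" --pt "1 0 0 0 0" --pt "1 0 0 0 0"

```text
clock: 17.12
position: [0.444, -0.0845, 0.0544]
ee_rot: [-2.616, -1.74, -0.0]
force: [-1.5, 1.9, 5.7]
width: 0.606
gripper_force: 20.0
```

Request:
drive_tool --pt "1 0 0 0 0" --pt "1 0 0 8 0" --pt "1 0 0 17 0" --pt "1 0 0 20 0" --pt "1 0 0 20 0" --pt "1 0 0 20 0" --pt "1 0 0 17 0" --pt "1 0 0 8 0" --pt "1 0 0 0 0"

```text
clock: 17.87
position: [0.4449, -0.0847, 0.1658]
ee_rot: [2.615, 1.739, 0.004]
force: [0.1, -0.4, -1.3]
width: 0.608
gripper_force: 20.0
```

Request:
drive_tool --pt "1 5 0 0 0" --pt "1 10 0 0 0.03" --pt "1 16 0 0 0.04" --pt "1 20 1 0 0.04" --pt "1 22 1 0 0.04" --pt "1 22 1 0 0.04" --pt "1 22 1 0 0.03" --pt "1 20 1 0 0.03" --pt "1 18 1 0 0" --pt "1 15 0 0 0" --pt "1 10 0 0 0" --pt "1 7 0 0 0" --pt "1 3 0 0 0" --pt "1 0 0 0 0" --pt "1 0 0 0 0"

```text
clock: 19.12
position: [0.6333, -0.0787, 0.1635]
ee_rot: [-2.378, -2.051, 0.002]
force: [-0.4, 0.4, -1.8]
width: 0.61
gripper_force: 20.0
```

Final TCP height is 54.4+16 ≈ 70.5.

Request:
drive_tool --pt "1 0 0 -10 0" --pt "1 0 0 -18 0" --pt "1 0 0 -20 0" --pt "1 0 0 -18 0" --pt "1 0 0 -12 0" --pt "1 0 0 -7 0" --pt "1 0 0 -4 0" --pt "1 0 0 -3 0" --pt "1 0 0 0 0" --pt "1 0 0 0 0"

```text
clock: 19.95
position: [0.6344, -0.0787, 0.0729]
ee_rot: [2.378, 2.052, 0.001]
force: [-0.2, -0.5, -1.5]
width: 0.603
gripper_force: 20.0
```

Request:
drive_tool --pt "1 0 0 -1.5 0" --pt "1 0 0 0 0" --pt "0 0 0 0 0" --pt "0 0 0 0 0" --pt "0 0 0 0 0" --pt "0 0 0 0 0" --pt "0 0 0 0 0" --pt "0 0 0 0 0" --pt "0 0 0 0 0" --pt "0 0 0 10 0" --pt "0 0 0 20 0" --pt "0 0 0 25 0" --pt "0 0 0 25 0" --pt "0 0 0 25 0" --pt "0 0 0 25 0" --pt "0 -15 -10 15 0" --pt "0 -20 -20 0 0" --pt "0 -20 -23 0 0" --pt "0 -20 -23 0 0" --pt "0 -20 -23 0 0"

```text
clock: 21.62
position: [0.538, -0.1785, 0.2167]
ee_rot: [2.378, 2.052, 0.001]
force: [-0.9, -0.2, 1.6]
width: 0.995
gripper_force: 0.0
```

Request:
drive_tool --pt "0 -20 -23 0 0" --pt "0 -20 -23 0 0" --pt "0 -20 -20 0 0" --pt "0 -12 -17 0 0" --pt "0 -8 -10 0 0" --pt "0 0 -5 0 0" --pt "0 0 0 0 0"

```text
clock: 22.2
position: [0.4594, -0.2763, 0.2163]
ee_rot: [2.379, 2.05, 0.001]
force: [0.6, 0.1, -0.2]
width: 1.002
gripper_force: 0.0
```

```bash
python3 -c "
import st
from h import *
save(get_image('scene'),'s7.png')"
```

```text
22.2 [ 459.4 -276.3  216.3] yaw -0.148 w 1.0018818876375009 0.0 [ 0.6  0.1 -0.2]
```

View pics/s7.png

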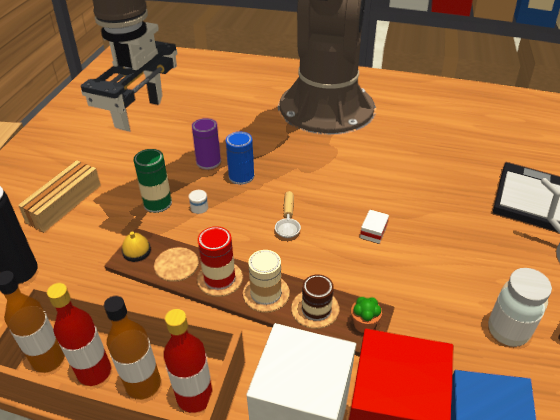

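Red stands on spot3 (lid at 215,239). The gripper is above green (lid at 151,158). I'll shift it slightly to +y, then lower and grip.

Request:
drive_tool --pt "0 0 3 -10 0" --pt "0 0 0 -20 0" --pt "0 0 0 -25 0" --pt "0 0 0 -25 0" --pt "0 0 0 -25 0" --pt "0 0 0 -20 0" --pt "0 0 0 -13 0" --pt "0 0 0 -7 0" --pt "0 0 0 -3 0" --pt "0 0 0 0 0" --pt "1 0 0 0 0" --pt "1 0 0 0 0" --pt "1 0 0 0 0" --pt "1 0 0 0 0" --pt "1 0 0 0 0" --pt "1 0 0 0 0" --pt "1 0 0 0 0" --pt "1 0 0 0 0" --pt "1 0 0 0 0"

```text
clock: 23.83
position: [0.4591, -0.2727, 0.068]
ee_rot: [2.379, 2.052, 0.0]
force: [-1.3, 0.6, 5.3]
width: 0.641
gripper_force: 19.9
```

Request:
drive_tool --pt "1 0 0 0 0" --pt "1 0 0 8 0" --pt "1 0 0 17 0" --pt "1 0 0 20 0" --pt "1 0 0 20 0" --pt "1 0 0 20 0" --pt "1 0 0 17 0" --pt "1 0 0 8 0" --pt "1 0 0 0 0"

```text
clock: 24.58
position: [0.4598, -0.273, 0.1794]
ee_rot: [2.377, 2.051, 0.002]
force: [1.0, -0.3, -2.4]
width: 0.642
gripper_force: 19.9
```

Request:
drive_tool --pt "1 4 3 0 0" --pt "1 8 6 0 0" --pt "1 14 9 0 0" --pt "1 18 12 0 0" --pt "1 20 12 0 0" --pt "1 20 13 0 0" --pt "1 20 13 0 0" --pt "1 18 12 0 0" --pt "1 15 10 0 0" --pt "1 12 8 0 0" --pt "1 7 5 0 0" --pt "1 4 2 0 0" --pt "1 1 0 0 0" --pt "1 0 0 0 0" --pt "1 0 0 0 0"

```text
clock: 25.83
position: [0.6192, -0.1687, 0.1778]
ee_rot: [2.38, 2.05, -0.001]
force: [-1.3, -0.9, -2.0]
width: 0.64
gripper_force: 19.9
```

```bash
python3 -c "
import st
from h import *
save(get_image('scene'),'s8.png')"
```

```text
25.8333 [ 619.2 -168.7  177.8] yaw -0.149 w 0.6401566274571282 19.942303597927094 [-1.3 -0.9 -2. ]
```

View pics/s8.png

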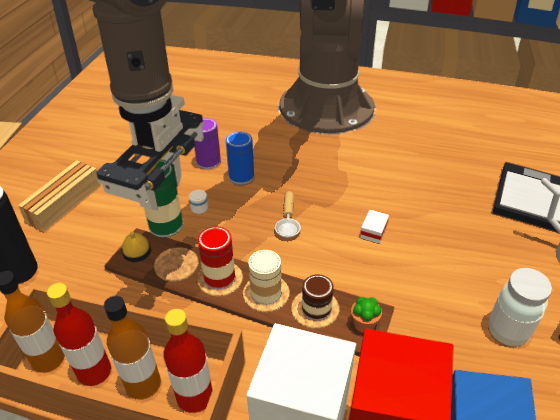

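Green hangs upright over spot4 (176,264), with its base near (165,228) and clear of red and the bell. The target TCP z is about 84.

Request:
drive_tool --pt "1 1 1 -10 0" --pt "1 0 0 -18 0" --pt "1 0 0 -20 0" --pt "1 0 0 -18 0" --pt "1 0 0 -12 0" --pt "1 0 0 -7 0" --pt "1 0 0 -4 0" --pt "1 0 0 -3 0" --pt "1 0 0 0 0" --pt "1 0 0 0 0"

```text
clock: 26.72
position: [0.6215, -0.1668, 0.0864]
ee_rot: [2.378, 2.051, 0.001]
force: [-0.0, 1.0, -2.4]
width: 0.64
gripper_force: 19.9
```

Request:
drive_tool --pt "1 0 0 -1.5 0" --pt "1 0 0 0 0" --pt "0 0 0 0 0" --pt "0 0 0 0 0" --pt "0 0 0 0 0" --pt "0 0 0 0 0" --pt "0 0 0 0 0" --pt "0 0 0 0 0" --pt "0 0 0 0 0" --pt "0 0 0 10 0" --pt "0 0 0 20 0" --pt "0 0 0 25 0" --pt "0 0 0 25 0" --pt "0 0 0 25 0" --pt "0 0 0 25 0" --pt "0 -15 -10 15 0" --pt "0 -25 -20 0 0" --pt "0 -25 -20 0 0" --pt "0 -25 -20 0 0" --pt "0 -25 -20 0 0"

```text
clock: 28.38
position: [0.5047, -0.2574, 0.2302]
ee_rot: [2.378, 2.052, 0.001]
force: [0.1, -1.2, -0.4]
width: 1.001
gripper_force: 0.0
```

Request:
drive_tool --pt "0 -25 -25 0 0" --pt "0 -25 -25 0 0" --pt "0 -15 -25 0 0" --pt "0 0 -25 0 0" --pt "0 0 -15 0 0" --pt "0 0 0 0 0" --pt "0 0 0 0 0"

```text
clock: 28.97
position: [0.4406, -0.3722, 0.2297]
ee_rot: [2.38, 2.05, -0.0]
force: [-0.1, 0.9, -1.7]
width: 0.996
gripper_force: 0.0
```

```bash
python3 - <<'E'
import st
from h import *
d=get_image("top"); s=get_image("scene"); x0,y0,x1,y1=180,90,430,200
g=cv2.resize(d["image"][y0:y1,x0:x1,::-1],None,fx=3,fy=3,interpolation=cv2.INTER_CUBIC)
th=np.linspace(0,2*np.pi,60)
for (x,y),h,r in (((.6604,.1),.06,.025),((.6473,.0109),.08,.0265),((.6344,-.0785),.1,.028),((.6203,-.1677),.12,.0295)):
    P=np.array([(proj(d,[x+r*np.cos(t),y+r*np.sin(t),.016+h])-[x0,y0]+.5)*3 for t in th])
    cv2.polylines(g,[P.round().astype(int)],True,(255,255,0),1)
h=s["image"][200:340,90:410,::-1]; h=cv2.resize(h,(750,250))
g=np.vstack([g,h[:, :]]); cv2.imwrite("pics/fin.png",g)
E
```

```text
28.9667 [ 440.6 -372.2  229.7] yaw -0.149 w 0.9959775179026524 0.0 [-0.1  0.9 -1.7]
```

View pics/fin.png

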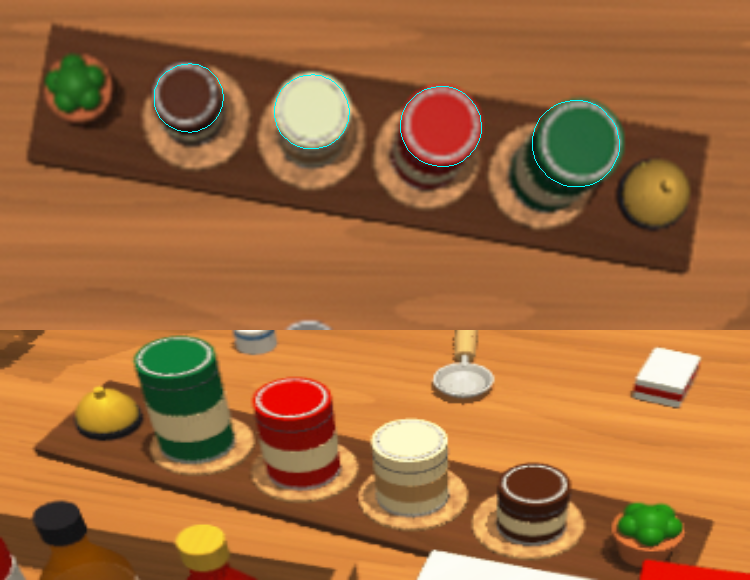

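All four lids line up with their predicted circles to within about 2 mm. The cans stand upright, with green next to the bell and brown next to the plant.

```bash
python3 -c "
from cell import arm
print(arm.sign_off())"
```

```text
the job is handed in; nothing more can be done
None
```

The job is handed in at about 29 s of the 102 s allowed; the sign-off returned no verdict. In the last pictures, brown, cream, red and green stand upright on spots 1 to 4, with green next to the bell, brown next to the plant, and each about 2 mm or less from its coaster's centre.

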